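# Refit the lamp knob on its D-spindle and set it to the green dot

## Task

The blue wing knob has come off the inspection lamp's control box. Put it back on the box's D-shaped spindle: find by feel, touching its end only lightly (well under 20 N), the turn at which the flats match, push the knob fully home until it snaps without forcing it, then turn it clockwise so that its white pointer points at the green dot. Let go and leave the other things on the bench where they are.

Things in the scene. Friction and masses are not known exactly. Their poses are not given: they have to be found in the camera images.
- knob: Blue wing knob: a bar 52 mm long (own x), 28 mm wide (own y), 36 mm tall, 50 to 100 g, standing upright on the green mat, bore down. Origin: centre of the underside. Own +x is the pointer direction: a white line on the top runs from the middle to the +x end. Grip it from above across the 28 mm width; its long sides are plain down to the underside.
- bore (a point): Mouth of the knob's D-shaped bore, at the centre of its underside. Bore: 21 mm deep, radius 8.8 mm, with one flat 4.8 mm from the axis on the knob's +x (pointer) side. So the knob goes on only with its pointer in the direction that the spindle's flat faces.
- pointer (a point): The +x end of the knob's top edge, 26 mm from the knob's axis and 36 mm above its underside: the tip of the white pointer line.
- lamp_box: Pale grey lamp control box, fixed, 190 (own x) x 170 (own y) x 70 mm tall, standing on the mat. Origin: centre of its underside. The steel spindle stands upright on its top, in the middle of a square slate-blue dial plate 116 mm wide, 10 mm from the box's centre towards own -x.
- spindle_seat (a point): On the spindle's axis, 2 mm above the box's top, axes parallel to the box's: where the centre of the knob's underside must be when fully home, resting on the spindle's brass collar (21 mm across).
- spindle_top (a point): Top end of the spindle, on its axis, 20 mm above the seat. The spindle is 16 mm in diameter with one flat 4 mm from the axis down its whole length; its back edge has a 1 mm chamfer at the top. Play to the bore is 0.8 mm each side (0.11 rad each way), so the knob drops on only when its yaw is within about 0.12 rad of the spindle's; else it rests on the top.
- catches (a point): On the spindle's axis, 7 mm above the seat: when the knob's underside gets down to here, two spring catches in the spindle begin to resist. Pushing past them takes about 5 to 12 N; then the knob snaps down onto the seat and stays there.
- dial (a point): Centre of the dial plate, on the spindle's axis at the box's top. The spindle's angle is not measured: from above, the direction its flat faces lies anywhere from 0.33 to 1.53 rad counterclockwise of the green dot's (the arc of white ticks). Its bearing drags (0.08 N m): a light touch does not turn it, the fitted knob does. It can turn 0.5 rad past the dot before a stop.
- green_dot (a point): The green dot (11 mm across) on the dial plate, on the box's top, 46 mm from the spindle's axis exactly towards the box's own -x.
- grey_knob: Bystander: grey wing knob of the same size, for another machine; not to be used.
- round_knob: Bystander: round orange knob, 52 mm across, 30 mm tall; not to be used.
- swab_jar: Bystander: closed white jar with a blue cap, 56 mm across, 85 mm tall.
- screwdriver: Bystander: screwdriver lying flat, 190 mm long.
- loupe: Bystander: round magnifier with a black rim 90 mm across and a black handle, lying flat; origin at the ring's centre.
- parts_tray: Bystander: clear plastic parts tray 150 x 200 x 35 mm.
- moulding: Bystander: pale blue plastic moulding 50 x 40 x 20 mm.
There are look-alikes about, which are no part of the job. Of the things that look like the knob, take the one that is nearest to the robot's base at the start.

How it is judged:
On the way, in this order (a step that is already met when the one before it is completed fails the run):
1. the blue knob is pushed fully home on the spindle and has snapped in (z of knob in the frame of spindle_seat below 0.0015 m and horizontal distance between knob and spindle_seat below 0.0025 m and angle between knob's own z axis and vertical below 0.08 rad), for 0.2 s.
2. the fitted knob is turned clockwise until its pointer points at the green dot (all of step 1 and y of pointer in the frame of spindle_seat between -0.004 and 0.004 m and x of pointer in the frame of spindle_seat below 0 m), for 0.2 s.
At the end, for the whole second after the job is handed in: The blue knob sits upright on the spindle, fully home (underside within 1.5 mm of the seat, axis within 2.5 mm of the spindle's), its pointer tip within 4 mm to either side of the line from the spindle to the green dot, at rest and released (all of step 2 and linear speed of knob below 0.02 m/s); the robot touches nothing.
It fails at once if the knob is pressed with more than 20 N on the spindle's end before it has dropped on (contact force between knob and lamp_box above 20 N and z of knob in the frame of spindle_seat above 0.016 m).
It fails at once if the knob is forced: more than 60 N of contact force in all (push, side load and catches added up) between it and the spindle or box (contact force between knob and lamp_box above 60 N).
It fails at once if another thing on the bench is moved by more than 30 mm (distance of any of grey_knob, round_knob, swab_jar, screwdriver, loupe, parts_tray, moulding from where it was at the start of the episode above 0.03 m).
It also fails if it takes over 72 s, if anything falls off the work surface, if the arm or the gripper's body presses on something with over 40 N, if the wrist force passes 120 N, or if a joint passes its speed limit or range.

## Robot

A 6-joint arm with a two-finger parallel gripper is mounted at the origin on the work surface. World frame = base frame: x ahead of the robot, y to its left, z up, the work surface at z = 0. Lengths are in m, angles in rad, forces in N, time in s.
With the tool pointing down it reaches from about 0.425 to 0.95 m from the base axis. Payload 3.5 kg.
Tool frame: the origin (TCP) lies on the centre line of the jaws, within the pads' length; the fingertips stand 17 mm ahead of it and the grasp point (between the pads) lies 2 mm behind it; z points along the fingers, y is the direction in which the jaws open and shut (so a half turn about z gives the same grasp; the last joint's range is limited). The gripper opens to 85 mm and grips with 20 to 120 N. Pads are 22 mm wide; open, the fingers measure 114 mm over their backs; the gripper's body (76 mm by 85 mm) begins 54 mm behind the grasp point. The pads swing forward as they close: fully open they stand 13 mm farther back than shut.
Start: joints at [1.065, 0.286, 1.577, -0, 1.279, -0.15], TCP at [0.235, 0.633, 0.248] pointing down, gripper open.
Joint ranges: [-2.77, 2.77], [-0.9, 2.22], [0.21, 2.48], [-1.53, 4.67], [0.24, 2.81], [-2.84, 2.84]. Speed limits (rad/s): [2.79, 2.79, 3.14, 3.14, 3.14, 3.14].

## Interface

Orientations are given as a 3x3 rotation matrix whose columns are the frame's x, y, z axes.
In Python, from workcell import get_obs, camera, hand_in gives the robot as it stands.
- The arm moves only by the tool servo_tool, never from a script. Its argument "steps" is a list of rows, each a list of 5 numbers: the finger opening in cm, from 0 to 8.54, then the shift along the tool's x, y, z in cm, then the turn about the tool's z in rad. In form: [[claw, tx, ty, tz, turn], ...]. A call has 1 to 12 rows; each row shifts and turns the commanded pose from where the row before left it, along the tool's axes as they then stand; what a row does not reach is not made up. A row lasts 1/10 s, in which the tool goes at most 50 mm and 8.59 degrees, less where a joint would pass 70% of its speed; a pose out of reach is approached as far as the arm can. A call is refused whole if a number of a shift passes 5 or a number of a turn 0.15, either way. A call with a gripper value outside its range is refused whole. The fingers move at their own pace and stop on an object; "force" is the grip in N (left out, the last holds). Time passes only in rows, so rows that do not move let the fingers close. It gives the time, the measured TCP pose, the force and the opening at its end, in the units of the state.
- get_obs(): the state, without advancing time (a new reading comes with each control period).
- camera(name): name is "scene" or "top"; returns a dict with "pixels" (420x560x3 uint8, blue, green, red), "camera_matrix" (3x3 intrinsics, pixels), "extrinsics" (4x4, takes a point from camera to world coordinates). Camera axes: x right, y up, looking along -z (the intrinsics and any distortion apply to the point x, -y, -z); pixel columns grow to the right and rows downward; lengths in m; the calibration is good to about 2 mm. A picture is of the moment at which its call begins. There is no depth.
- hand_in(): hands the job in, once; it reports no verdict.
The state is a dict: "time": time; "joint_pos": joint angles; "joint_velocities": joint speeds; "joint_efforts": joint torques, N m; "eef_pos": TCP position; "tool_rot": TCP orientation; "contact_force": force on the tool from outside, world axes, zero at the start; "ft_torque": the same for the moment, N m; "width": finger opening in m.
Only numpy, scipy, OpenCV 4.12 (cv2) and the standard library are available. Lean on these libraries where they do the work, as an engineer would, in place of code of your own. Each camera call takes 0.05 s, during which the arm holds its last target.

## Working session

There is one attempt and no reset: what is moved stays moved. The work goes in short steps, Python scripts to look and compute and a tool call to move; the robot and the scene stay as the last step left them, time stands still between calls to the robot, and variables do not carry over. Pictures are saved under pics/ and viewed, and the job is handed in when it is done.

Besides the shell and the picture viewer there is one more tool, called after "Call:" in YAML: its name, and indented under it one key for each argument. servo_tool: Moves the arm, as the interface text tells. Its arguments: {"type":"object","properties":{"steps":{"type":"array"},"force":{"type":"number"}},"required":["steps"]}

```bash
ls; mkdir -p pics; python3 - <<'E'
from workcell import get_obs,camera
import cv2,pickle
o=get_obs();print(o)
for n in("scene","top"):
    c=camera(n);cv2.imwrite(f"pics/{n}0.png",c["pixels"]);pickle.dump(c,open(f"pics/{n}0.pkl","wb"));print(c["camera_matrix"],c["extrinsics"],c.keys())
E
```

```text
pics
{'time': 0.0, 'joint_pos': array([ 1.06498883e+00,  2.87201827e-01,  1.57817031e+00,  1.23720118e-05,
        1.27862083e+00, -1.49988839e-01]), 'joint_velocities': array([-7.23029928e-04, -4.43614228e-05, -3.35528836e-04,  6.54219543e-04,
        8.75932419e-04,  2.06619773e-04]), 'joint_efforts': array([-6.57736236e-04, -4.05970001e+01, -2.92629898e+01, -1.31443780e-04,
        5.70871387e-03, -7.68139046e-06]), 'eef_pos': array([0.23480093, 0.63218554, 0.24692665]), 'tool_rot': array([[-9.37360154e-01,  3.48359822e-01, -1.17334804e-03],
       [ 3.48361601e-01,  9.37357888e-01, -2.09401149e-03],
       [ 3.70377574e-04, -2.37159234e-03, -9.99997119e-01]]), 'contact_force': array([ 0.10963508, -0.45255962, -0.20346869]), 'ft_torque': array([-0.00104463,  0.03036743,  0.00654269]), 'width': 0.08519240986658147}
[[535.59150025   0.         278.02617682]
 [  0.         535.59150025 198.68036569]
 [  0.           0.           1.        ]] [[-0.11767739 -0.60379765  0.78840372  1.6105034 ]
 [ 0.99285244 -0.05562554  0.10559274  0.0371985 ]
 [-0.01990126  0.79519444  0.60602784  0.86287277]
 [ 0.          0.          0.          1.        ]] dict_keys(['pixels', 'camera_matrix', 'extrinsics'])
[[387.40358366   0.         287.65400456]
 [  0.         387.40358366 210.54965083]
 [  0.           0.           1.        ]] [[ 1.18475715e-01  9.72358327e-01 -2.01203352e-01  4.32275633e-01]
 [-9.92956851e-01  1.16108657e-01 -2.35684620e-02 -9.55249455e-02]
 [ 4.44460836e-04  2.02578538e-01  9.79265918e-01  9.93249732e-01]
 [ 0.00000000e+00  0.00000000e+00  0.00000000e+00  1.00000000e+00]] dict_keys(['pixels', 'camera_matrix', 'extrinsics'])
```

View pics/scene0.png

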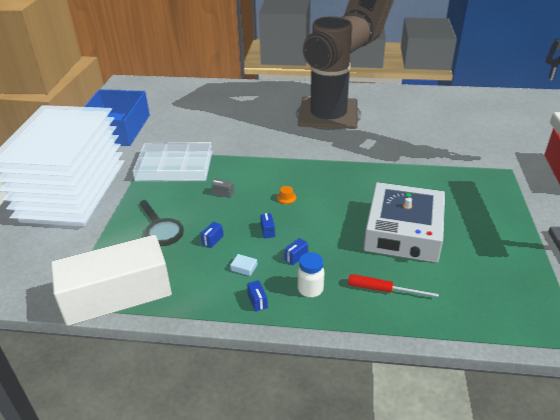

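View pics/top0.png

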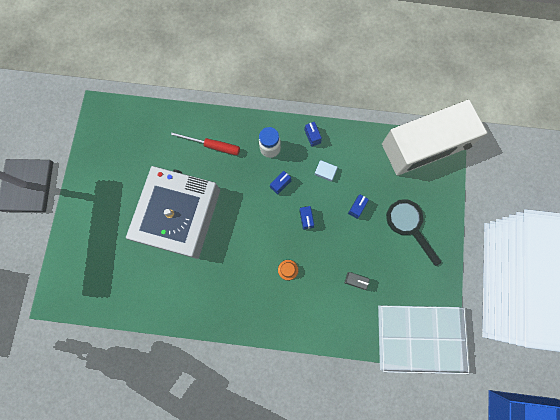

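The top view shows four blue knobs at about (313,133), (281,182), (307,217) and (359,206), with the box at (172,212) and the green dot near (164,232). I'll enlarge these areas.

```bash
cat > h.py <<'E'
import numpy as np,pickle
def ray(c,px):
    K=np.array(c["camera_matrix"]);T=np.array(c["extrinsics"])
    d=np.array([(px[0]-K[0,2])/K[0,0],-(px[1]-K[1,2])/K[1,1],-1.])
    return T[:3,3],T[:3,:3]@d
def atz(c,px,z):
    p,d=ray(c,px);return p+d*(z-p[2])/d[2]
def proj(c,P):
    K=np.array(c["camera_matrix"]);T=np.array(c["extrinsics"])
    q=T[:3,:3].T@(np.array(P)-T[:3,3]);return np.array([K[0,2]+K[0,0]*q[0]/-q[2],K[1,2]+K[1,1]*q[1]/q[2]])
def load(n): return pickle.load(open(f"pics/{n}.pkl","rb"))
def tri(a,pa,b,pb):
    p,d=ray(a,pa);q,e=ray(b,pb);A=np.stack([d,-e],1);s=np.linalg.lstsq(A,q-p,rcond=None)[0]
    x=p+d*s[0];y=q+e*s[1];return (x+y)/2,np.linalg.norm(x-y)
E
python3 - <<'E'
from h import *
import cv2
t=load("top0");s=load("scene0")
for px in((313,133),(281,182),(307,217),(359,206)):
    P=atz(t,px,.036);print(px,P,np.hypot(*P[:2]),proj(s,P))
cv2.imwrite("pics/c1.png",cv2.resize(t["pixels"][150:260,110:230],None,fx=6,fy=6,interpolation=cv2.INTER_CUBIC)[:600])
cv2.imwrite("pics/c2.png",cv2.resize(t["pixels"][190:250,270:390],None,fx=6,fy=6,interpolation=cv2.INTER_CUBIC))
cv2.imwrite("pics/c3.png",cv2.resize(s["pixels"][180:265,360:455],None,fx=7,fy=7,interpolation=cv2.INTER_CUBIC))
cv2.imwrite("pics/c4.png",cv2.resize(s["pixels"][200:270,190:310],None,fx=6,fy=6,interpolation=cv2.INTER_CUBIC))
E
```

```text
(313, 133) [ 0.84385708 -0.11403762  0.036     ] 0.8515276585795952 [257.26049054 287.60913989]
(281, 182) [ 0.70110936 -0.04670677  0.036     ] 0.7026633988099502 [295.5594562  243.97764277]
(307, 217) [ 0.61827642 -0.12275401  0.036     ] 0.6303445697095678 [267.48517367 219.07917685]
(359, 206) [ 0.66202391 -0.25029853  0.036     ] 0.7077605599396201 [212.13840135 227.50318619]
```

View pics/c1.png

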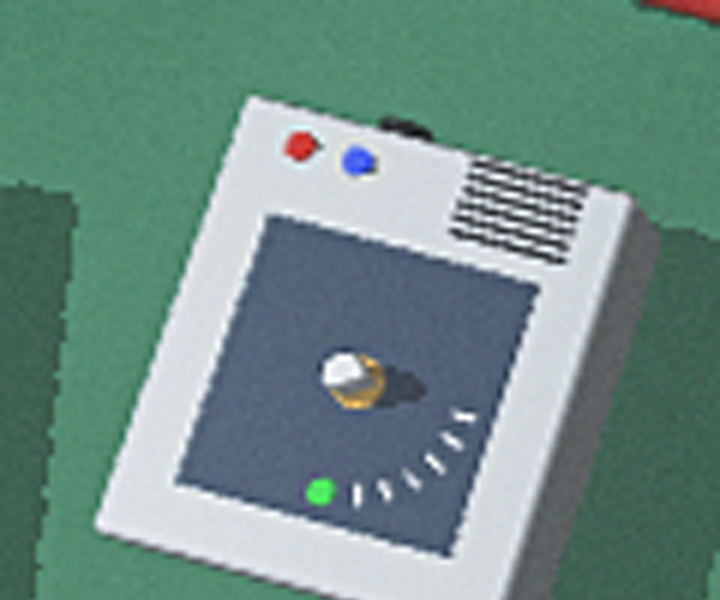

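View pics/c2.png

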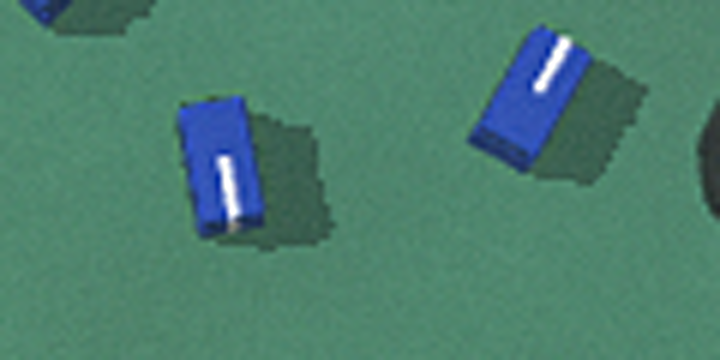

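View pics/c3.png

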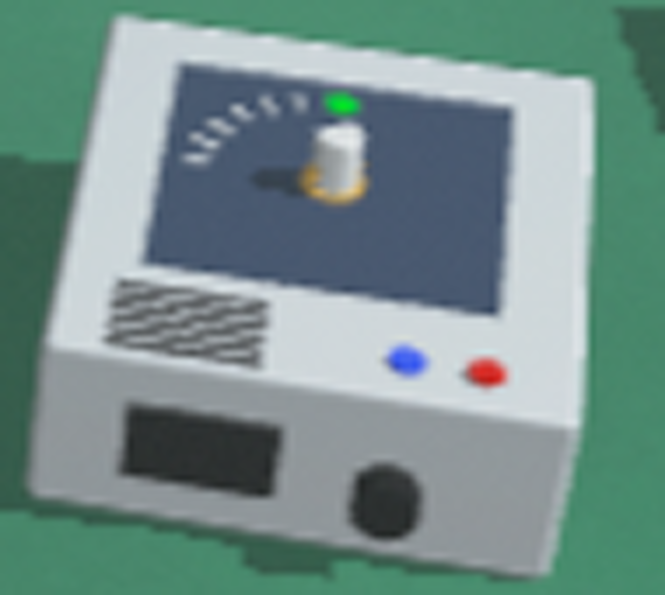

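View pics/c4.png

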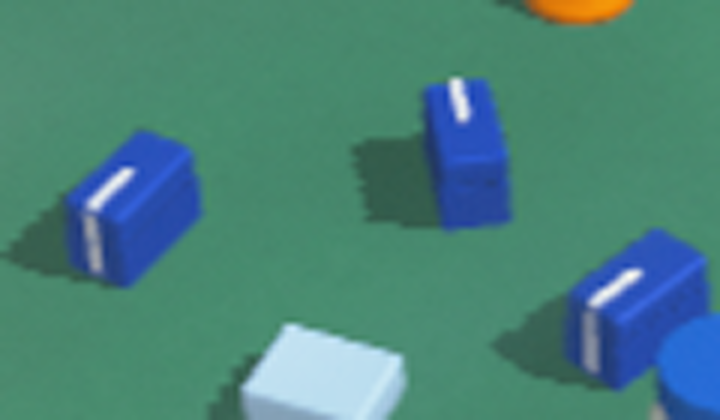

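The knob nearest the base is the one at (307,217), 0.63 m away, with its pointer facing the robot. Next I'll measure it and the box in both views.

```bash
python3 - <<'E'
from h import *
t=load("top0");s=load("scene0")
def o(pts,f,org): return [((x+.5)/f-.5+org[0],(y+.5)/f-.5+org[1]) for x,y in pts]
for c,k,d,g in((t,o([(180,106),(243,97),(264,213),(200,223)],6,(270,190)),o([(268,215),(540,288),(452,556),(177,483)],6,(110,150)),o([(320,491)],6,(110,150))),
 (s,o([(425,90),(485,80),(506,155),(436,162)],6,(190,200)),o([(180,65),(513,107),(497,315),(145,263)],7,(360,180)),o([(343,104)],7,(360,180)))):
    K=np.array([atz(c,p,.036)for p in k])[:,:2];D=np.array([atz(c,p,.07)for p in d])[:,:2];G=atz(c,g[0],.07)[:2]
    print("knob",K.mean(0).round(4),K.round(3).tolist(),[np.linalg.norm(K[i]-K[i-1]).round(4) for i in range(4)])
    for a,b in((0,3),(1,2),(0,1),(3,2)): v=K[b]-K[a];print(np.arctan2(v[1],v[0]).round(3),end=" ")
    print("\ndial",D.mean(0).round(4),[np.linalg.norm(D[i]-D[i-1]).round(4) for i in range(4)],"dot",G.round(4),"dist",np.linalg.norm(G-D.mean(0)))
    v=G-D.mean(0);print("dotdir",np.arctan2(v[1],v[0]))
    for i in range(4): v=D[i]-D[i-1];print(np.arctan2(v[1],v[0]).round(3),end=" ")
    print()
E
```

```text
knob [ 0.6203 -0.1214] [[0.641, -0.101], [0.648, -0.127], [0.6, -0.141], [0.592, -0.115]] [np.float64(0.0505), np.float64(0.0269), np.float64(0.0502), np.float64(0.0271)]
-2.863 -2.859 -1.307 -1.295 
dial [0.5805 0.2109] [np.float64(0.115), np.float64(0.1173), np.float64(0.1139), np.float64(0.1157)] dot [0.5355 0.2187] dist 0.04574872413353855
dotdir 2.9706518871376897
-0.134 -1.718 2.994 1.433 
knob [ 0.6211 -0.1242] [[0.603, -0.142], [0.594, -0.119], [0.64, -0.104], [0.647, -0.131]] [np.float64(0.046), np.float64(0.0252), np.float64(0.0487), np.float64(0.0281)]
0.24 0.302 1.926 1.819 
dial [0.5787 0.2087] [np.float64(0.1141), np.float64(0.1149), np.float64(0.116), np.float64(0.1137)] dot [0.5326 0.2155] dist 0.04657070488742721
dotdir 2.993920555956122
3.001 1.444 -0.151 -1.714
```

Call:
servo_tool:
  steps:
    - [8.5,-3.1,-2.85,0,0]
    - [8.5,-3.1,-2.85,0,0]
    - [8.5,-3.1,-2.85,0,0]
    - [8.5,-3.1,-2.85,0,0]
    - [8.5,-3.1,-2.85,0,0]
    - [8.5,-3.1,-2.85,0,0]
    - [8.5,-3.1,-2.85,0,0]
    - [8.5,-3.1,-2.85,0,0]
    - [8.5,-3.1,-2.85,0,0]
    - [8.5,-3.1,-2.85,0,0]

```text
time: 1.1
eef_pos: [0.4266, 0.2559, 0.2479]
tool_rot: [[-0.937, 0.348, -0.001], [0.348, 0.937, -0.0], [0.0, -0.0, -1.0]]
contact_force: [0.6, 0.7, -0.0]
width: 0.0855
```

Call:
servo_tool:
  steps:
    - [7,-3.1,-2.85,0,0]
    - [7,-3.1,-2.85,0,0]
    - [7,-3.1,-2.85,0,0]
    - [7,-3.1,-2.85,0,0]
    - [7,-3.1,-2.85,0,0]
    - [7,-3.1,-2.85,0,0]
    - [7,-3.1,-2.85,0,0]
    - [7,-3.1,-2.85,0,0]
    - [7,-3.1,-2.85,0,0]
    - [7,-3.1,-2.85,0,0]

```text
time: 2.1
eef_pos: [0.618, -0.1191, 0.2477]
tool_rot: [[-0.937, 0.349, -0.001], [0.349, 0.937, 0.0], [0.001, 0.0, -1.0]]
contact_force: [0.1, 0.9, -0.1]
width: 0.0704
```

Call:
servo_tool:
  steps:
    - [7,0,0,0,0.15]
    - [7,0,0,0,0.15]
    - [7,0,0,0,0.15]
    - [7,0,0,0,0.15]
    - [7,0,0,0,0.15]
    - [7,0,0,0,0.15]
    - [7,0,0,0,0.15]
    - [7,0,0,0,0.15]
    - [7,0,0,0,0.15]
    - [7,0,0,0,0.15]
    - [7,0,0,0,0.15]
    - [7,0,0,0,0.15]

```text
time: 3.3
eef_pos: [0.6173, -0.1174, 0.2475]
tool_rot: [[0.557, 0.83, -0.001], [0.83, -0.557, 0.0], [-0.0, -0.001, -1.0]]
contact_force: [-0.2, 0.8, -0.3]
width: 0.0701
```

Call:
servo_tool:
  steps:
    - [7,0,0,2,0.15]
    - [7,0,0,2,0.15]
    - [7,0,0,2,0.15]
    - [7,0,0,2,0.15]
    - [7,0,0,2,0.1]
    - [7,0,0,2,0]
    - [7,0,0,0,0]
    - [7,0,0,0,0]

```text
time: 4.1
eef_pos: [0.6174, -0.1174, 0.1279]
tool_rot: [[0.959, 0.282, -0.001], [0.282, -0.959, 0.001], [-0.001, -0.001, -1.0]]
contact_force: [0.1, 0.3, 0.2]
width: 0.0705
```

Call:
servo_tool:
  steps:
    - [6,0.17,0.58,2,0]
    - [6,0,0,2,0]
    - [6,0,0,2,0]
    - [6,0,0,2,0]
    - [6,0,0,1.2,0]
    - [6,0,0,0.6,0]
    - [6,0,0,0.5,0]
    - [6,0,0,0,0]
    - [6,0,0,0,0]

```text
time: 5.0
eef_pos: [0.6216, -0.1229, 0.0263]
tool_rot: [[0.959, 0.282, 0.001], [0.282, -0.959, -0.001], [0.001, 0.001, -1.0]]
contact_force: [0.9, -0.4, -0.8]
width: 0.06
```

```bash
python3 - <<'E'
from h import *
from workcell import *
import cv2
o=get_obs();print(o["eef_pos"],o["contact_force"])
for n,(x,y) in(("top",(260,170)),("scene",(220,160))):
    c=camera(n);pickle.dump(c,open(f"pics/{n}1.pkl","wb"));cv2.imwrite(f"pics/{n}1.png",cv2.resize(c["pixels"][y:y+100,x:x+100],None,fx=6,fy=6,interpolation=cv2.INTER_CUBIC))
E
```

```text
[ 0.62161826 -0.12285217  0.02626581] [ 0.87788742 -0.40056776 -0.77569752]
```

View pics/top1.png

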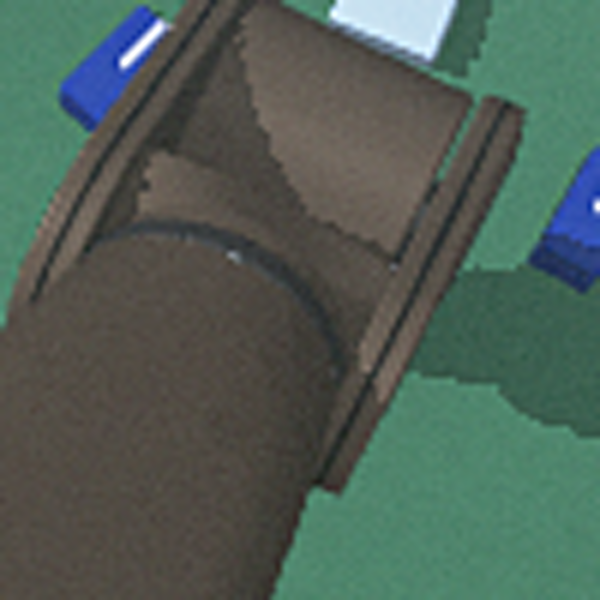

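View pics/scene1.png

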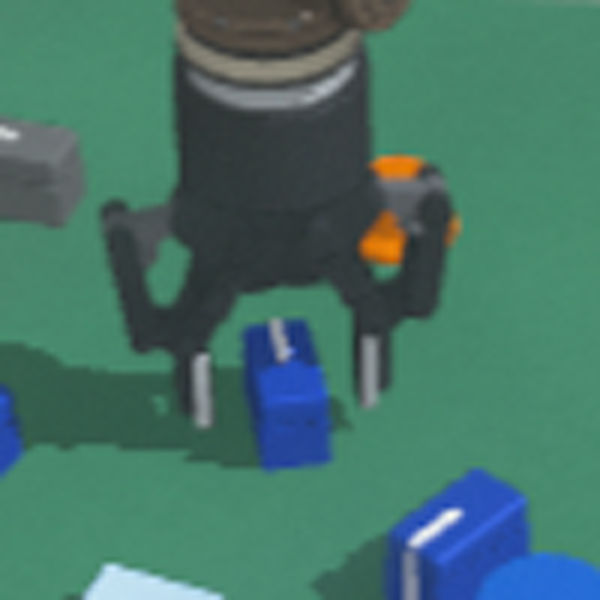

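Call:
servo_tool:
  steps:
    - [2,0,0,0,0]
    - [2,0,0,0,0]
    - [2,0,0,0,0]
    - [2,0,0,0,0]
    - [2,0,0,0,0]
    - [2,0,0,0,0]
    - [2,0,0,0,0]
    - [2,0,0,0,0]
  force: 50

```text
time: 5.9
eef_pos: [0.6214, -0.1228, 0.0258]
tool_rot: [[0.959, 0.282, 0.001], [0.282, -0.959, -0.0], [0.001, 0.001, -1.0]]
contact_force: [0.8, -1.2, 3.5]
width: 0.0271
```

Call:
servo_tool:
  steps:
    - [2,0,0,-2,0]
    - [2,0,0,-3,0]
    - [2,0,0,-3,0]
    - [2,0,0,-2,0]
    - [2,0,0,-2,0]
    - [2,0,0,0,0]
    - [2,0,0,0,0]

```text
time: 6.6
eef_pos: [0.6204, -0.1224, 0.1442]
tool_rot: [[0.959, 0.282, -0.001], [0.282, -0.959, 0.0], [-0.001, -0.001, -1.0]]
contact_force: [-0.1, 0.2, -0.8]
width: 0.0271
```

```bash
python3 - <<'E'
from h import *
import cv2
t=load("top0");s=load("scene0")
a=cv2.resize(t["pixels"][196:240,148:192],None,fx=13,fy=13,interpolation=cv2.INTER_NEAREST)
b=cv2.resize(s["pixels"][186:216,392:422],None,fx=19,fy=19,interpolation=cv2.INTER_NEAREST)
cv2.imwrite("pics/sp_t.png",a);cv2.imwrite("pics/sp_s.png",b)
E
```

```text
(no output)
```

View pics/sp_t.png

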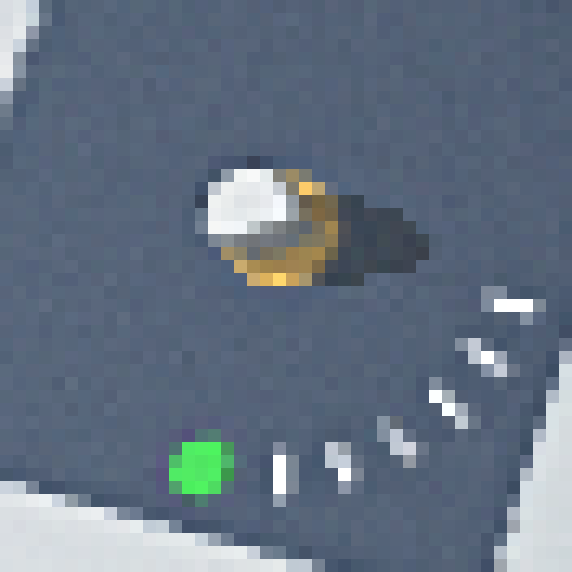

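View pics/sp_s.png

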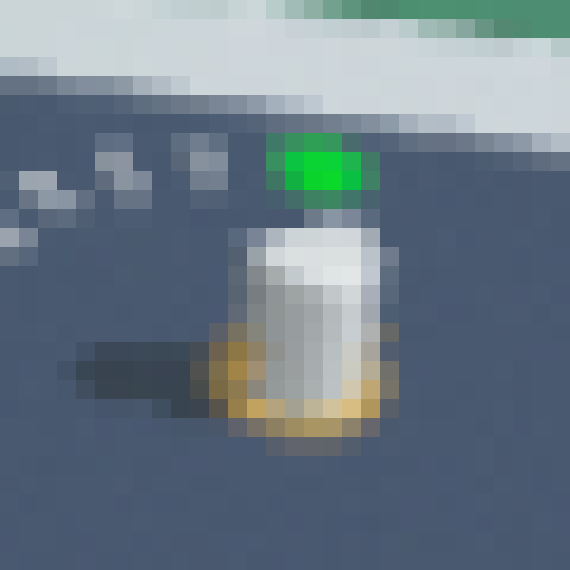

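The top view shows the spindle's end as a white truncated disc, with the straight edge facing down and slightly right. I'll estimate its yaw by fitting a rendered model.

```bash
cat > fit.py <<'E'
from h import *
import cv2
from scipy.optimize import minimize
ax=np.array([.5797,.2098])
SS=8
def dpoly(th,z,c,r=8e-3,f=4e-3):
    a0=np.arccos(f/r);a=np.linspace(a0,2*np.pi-a0,60)+th
    return np.c_[c[0]+r*np.cos(a),c[1]+r*np.sin(a),np.full(60,z)]
def run(name,x0,y0,n,zt=.092,ex=0):
    c=load(name);im=c["pixels"][y0:y0+n,x0:x0+n].astype(float)
    def mask(P,off):
        q=np.array([proj(c,p)for p in P])+off
        q=(q-[x0,y0]+.5)*SS-.5
        return q
    def fill(qs):
        m=np.zeros((n*SS,n*SS),np.uint8)
        for q in qs: cv2.fillPoly(m,[np.round(q*16).astype(np.int32)],1,shift=4)
        return m
    def model(th,off):
        top=fill([mask(dpoly(th,zt,ax),off)])
        hull=cv2.convexHull(np.r_[mask(dpoly(th,zt,ax),off),mask(dpoly(th,.072,ax),off)].astype(np.float32))[:,0]
        hull=fill([hull])
        ft=dpoly(th,zt,ax)[[0,-1]];fb=dpoly(th,.072,ax)[[-1,0]]
        flat=fill([mask(np.r_[ft,fb],off)])
        a=np.linspace(0,2*np.pi,60)
        col=fill([mask(np.c_[ax[0]+.0105*np.cos(a),ax[1]+.0105*np.sin(a),np.full(60,.072)],off),mask(np.c_[ax[0]+.0105*np.cos(a),ax[1]+.0105*np.sin(a),np.full(60,.07)],off)])
        lab=np.zeros_like(top);lab[col>0]=1;lab[hull>0]=2
        camxy=np.array(c["extrinsics"])[:2,3]-ax
        if camxy@[np.cos(th),np.sin(th)]>.004: lab[(flat>0)]=3
        lab[top>0]=4
        A=np.stack([(lab==k).reshape(n,SS,n,SS).mean((1,3)) for k in range(5)],-1).reshape(-1,5)
        return A
    def cost(th,off):
        A=model(th,off);Y=im.reshape(-1,3);w=np.ones(len(Y))
        # ignore dark shadow pixels
        w[Y.sum(1)<210]=0
        A=A*w[:,None];Y=Y*w[:,None]
        X,_,_,_=np.linalg.lstsq(A+0,Y,rcond=None);return ((A@X-Y)**2).sum()/w.sum(),X
    res=[]
    for th in np.arange(2.998+.2,2.998+1.7,.1):
        best=None
        for s in((0,0),(.7,.7),(-.7,-.7),(.7,-.7),(-.7,.7)):
            r=minimize(lambda o:cost(th,o)[0],s,method="Nelder-Mead",options=dict(xatol=.02,fatol=.01,maxiter=60))
            if best is None or r.fun<best[0]: best=(r.fun,r.x)
        res.append((best[0],th));print(name,round(th-2.998,2),round(best[0],1),best[1].round(2))
    return res
if __name__=="__main__":
    run("top0",158,204,18);run("scene0",398,192,18)
E
time python3 fit.py
```

```text
top0 0.2 631.8 [-0.58 -0.33]
top0 0.3 537.6 [-0.58 -0.45]
top0 0.4 476.1 [-0.59 -0.42]
top0 0.5 429.8 [-0.57 -0.45]
top0 0.6 443.7 [-0.52 -0.45]
top0 0.7 485.5 [-0.51 -0.48]
top0 0.8 548.1 [-0.57 -0.45]
top0 0.9 621.5 [-0.46 -0.44]
top0 1.0 694.8 [-0.44 -0.44]
top0 1.1 775.8 [-0.37 -0.46]
top0 1.2 845.5 [-0.49 -0.43]
top0 1.3 928.0 [-0.51 -0.45]
top0 1.4 994.0 [-0.46 -0.47]
top0 1.5 1073.6 [-0.54 -0.47]
top0 1.6 1122.6 [-0.44 -0.46]
scene0 0.2 1498.2 [-0.25 -0.05]
scene0 0.3 1482.3 [-0.28 -0.13]
scene0 0.4 1464.3 [-0.26 -0.22]
scene0 0.5 1457.2 [-0.29 -0.25]
scene0 0.6 1458.4 [-0.26 -0.21]
scene0 0.7 1474.1 [-0.29 -0.15]
scene0 0.8 1489.4 [-0.34 -0.23]
scene0 0.9 1500.4 [-0.36 -0.19]
scene0 1.0 1518.4 [-0.37 -0.14]
scene0 1.1 1537.0 [-0.39 -0.08]
scene0 1.2 1571.5 [-0.43 -0.03]
scene0 1.3 1601.3 [-0.42  0.04]
scene0 1.4 1631.1 [-0.46  0.16]
scene0 1.5 1661.7 [-0.42  0.16]
scene0 1.6 1641.3 [-0.69  0.28]
real	0m52.542s
user	0m52.089s
sys	0m0.259s
```

Call:
servo_tool:
  steps:
    - [2,0.55,-3.3,0,0]
    - [2,0.55,-3.3,0,0]
    - [2,0.55,-3.3,0,0]
    - [2,0.55,-3.3,0,0]
    - [2,0.55,-3.3,0,0]
    - [2,0.55,-3.3,0,0]
    - [2,0.55,-3.3,0,0]
    - [2,0.55,-3.3,0,0]
    - [2,0.55,-3.3,0,0]
    - [2,0.55,-3.3,0,0]
    - [2,0,0,0,-0.1]
    - [2,0,0,0,0]

```text
time: 7.8
eef_pos: [0.579, 0.2103, 0.1425]
tool_rot: [[0.926, 0.378, -0.004], [0.378, -0.926, -0.001], [-0.005, -0.001, -1.0]]
contact_force: [-0.3, -0.6, -0.8]
width: 0.0268
```

Call:
servo_tool:
  steps:
    - [2,0,0,1,0]
    - [2,0,0,0,0]
    - [2,0,0,0,0]

```text
time: 8.1
eef_pos: [0.5802, 0.2086, 0.1339]
tool_rot: [[0.927, 0.374, -0.002], [0.374, -0.927, -0.0], [-0.002, -0.0, -1.0]]
contact_force: [-1.0, 0.2, -0.5]
width: 0.0269
```

```bash
cat > snap.py <<'E'
import sys
from h import *
from workcell import *
import cv2
k=sys.argv[1]
o=get_obs();print(o["time"],o["eef_pos"],o["tool_rot"][:,0],o["contact_force"],o["ft_torque"],o["joint_pos"][5],o["width"])
for n,(x,y) in(("top",(120,160)),("scene",(355,145))):
    c=camera(n);pickle.dump(c,open(f"pics/{n}{k}.pkl","wb"));cv2.imwrite(f"pics/{n}{k}.png",cv2.resize(c["pixels"][y:y+85,x:x+95],None,fx=7,fy=7,interpolation=cv2.INTER_CUBIC))
E
python3 snap.py 2
```

```text
8.1 [0.5801587  0.20860151 0.13391942] [ 0.92723071  0.37448278 -0.00242045] [-1.01559608  0.22343747 -0.53681638] [-0.0530901   0.04464545 -0.00693874] 1.3677625414899588 0.026930729670012914
```

View pics/top2.png

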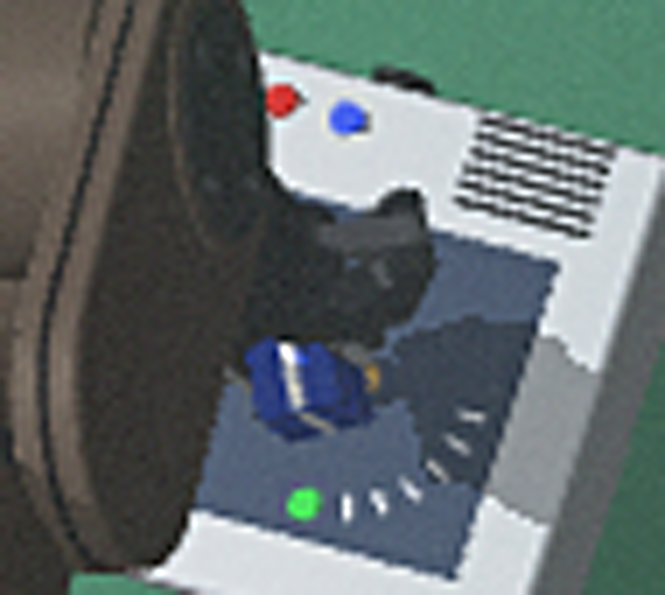

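View pics/scene2.png

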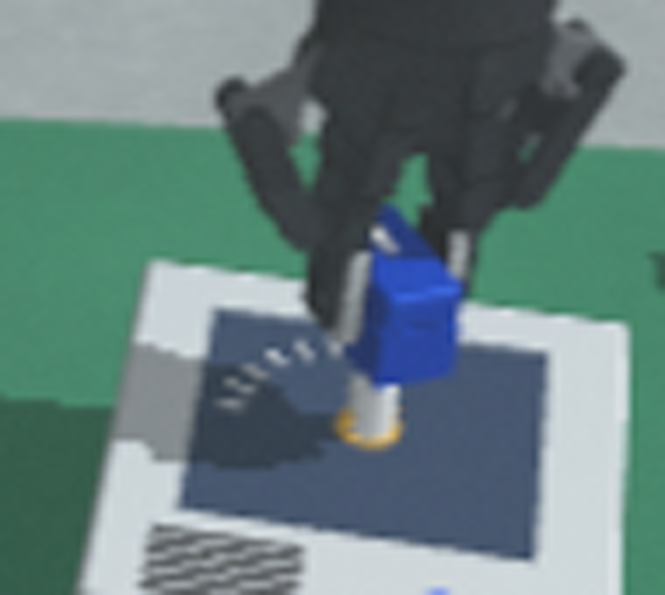

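```bash
cat > ov.py <<'E'
import sys
from h import *
import cv2
OFF={"top":np.array([-.55,-.45]),"scene":np.array([-.28,-.22])}
def corners(x,y,zb,yaw):
    c,s=np.cos(yaw),np.sin(yaw);R=np.array([[c,-s],[s,c]])
    return [np.r_[np.array([x,y])+R@[sx*.026,sy*.014],zb+zz] for zz in(0,.036) for sx,sy in((1,1),(1,-1),(-1,-1),(-1,1))]
def draw(k,x,y,zb,yaw,tag):
    for n,(x0,y0,w,h) in(("top",(150,200,32,26)),("scene",(395,165,36,30))):
        c=load(n+k);F=18
        im=cv2.resize(c["pixels"][y0:y0+h,x0:x0+w],None,fx=F,fy=F,interpolation=cv2.INTER_NEAREST)
        q=[((proj(c,p)+OFF[n]-[x0,y0]+.5)*F).round().astype(int).tolist() for p in corners(x,y,zb,yaw)]
        for i in range(4):
            for a,b in((i,(i+1)%4),(i+4,(i+1)%4+4),(i,i+4)): cv2.line(im,q[a],q[b],(0,255,255) if min(a,b)<8 else 0,1)
        cv2.imwrite(f"pics/ov_{n}{tag}.png",im)
if __name__=="__main__":
    draw(sys.argv[1],*map(float,sys.argv[2:6]),sys.argv[6])
E
python3 ov.py 2 .5796 .2084 .108 3.5254 a
```

```text
(no output)
```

View pics/ov_topa.png

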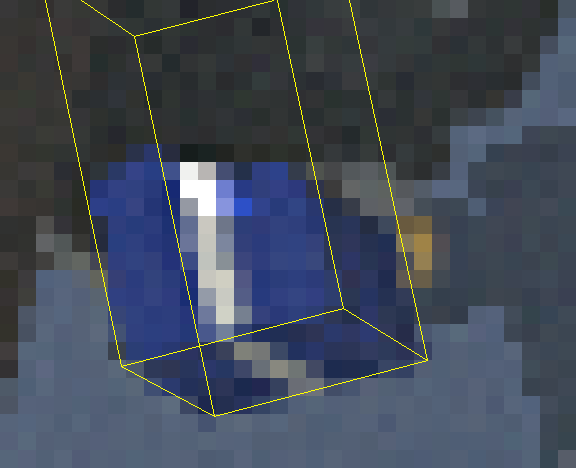

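View pics/ov_scenea.png

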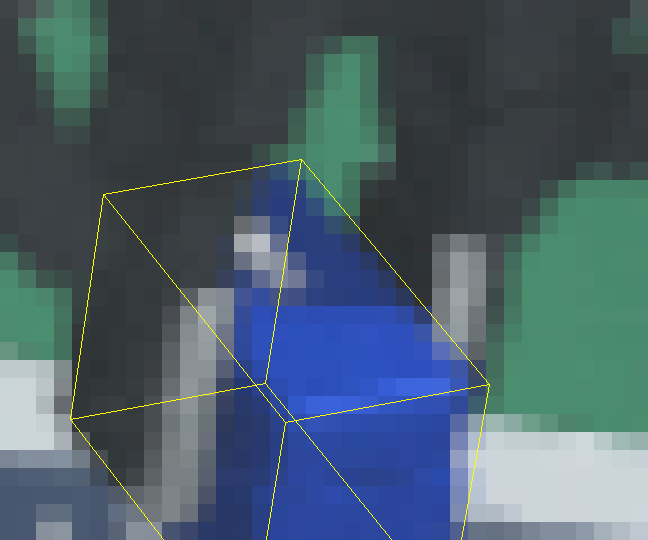

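```bash
cat > kfit.py <<'E'
import sys
from h import *
from ov import OFF,corners,draw
import cv2
from scipy.optimize import minimize
SS=8
def fit(k,g,yaw,W=None):
    W=W or dict(top=(148,196,40,36),scene=(395,165,40,45))
    data={}
    for n,(x0,y0,w,h) in W.items():
        c=load(n+k);I=c["pixels"][y0:y0+h,x0:x0+w].astype(float)
        B,G,R=I[...,0],I[...,1],I[...,2]
        blue=(B-R>35)&(B>1.6*G)
        grey=(abs(B-R)<22)&(abs(G-R)<22)      # gripper / pad / white line / spindle: unknown
        e=cv2.dilate(grey.astype(np.uint8),np.ones((3,3)))>0
        wt=np.where(grey,0,1.);wt[e&~blue]=0
        # soft coverage for non-grey boundary pixels
        data[n]=(c,np.where(blue,1.,0),wt,x0,y0,w,h,I)
    def cost(p):
        t=0
        for n,(c,b,wt,x0,y0,w,h,I) in data.items():
            q=np.array([proj(c,P) for P in corners(p[0],p[1],p[2],yaw)])+OFF[n]
            q=((q-[x0,y0]+.5)*SS-.5).astype(np.float32)
            m=np.zeros((h*SS,w*SS),np.uint8);cv2.fillConvexPoly(m,np.round(cv2.convexHull(q)[:,0]*16).astype(np.int32),1,shift=4)
            m=m.reshape(h,SS,w,SS).mean((1,3))
            t+=(wt*(m-b)**2).sum()
        return t
    best=None
    for d in((0,0,0),(.002,0,0),(-.002,0,0),(0,.002,0),(0,-.002,0),(0,0,.003),(0,0,-.003)):
        s=np.array(g)+d
        r=minimize(cost,s,method="Nelder-Mead",options=dict(initial_simplex=[s,s+[.002,0,0],s+[0,.002,0],s+[0,0,.002]],xatol=2e-5,fatol=.01))
        print(r.x.round(4),round(r.fun,2))
        if best is None or r.fun<best[0]:best=(r.fun,r.x)
    for n,d in data.items(): 
        m=cv2.resize(np.uint8(d[1]*255*0+d[1]*200+(d[2]==0)*50),None,fx=10,fy=10,interpolation=0);cv2.imwrite(f"pics/m_{n}{k}.png",m)
    return best
if __name__=="__main__":
    a=list(map(float,sys.argv[2:6]))
    f,x=fit(sys.argv[1],a[:3],a[3]);draw(sys.argv[1],*x,a[3],"fit")
E
python3 kfit.py 2 .5796 .2084 .108 3.5254
```

```text
[0.5803 0.2072 0.1089] 21.61
[0.5802 0.2073 0.1091] 21.67
[0.5797 0.2074 0.1085] 21.67
[0.5803 0.2074 0.1089] 21.57
[0.58   0.2073 0.1091] 21.62
[0.58   0.2074 0.1087] 21.53
[0.5802 0.2074 0.1089] 21.56
```

View pics/ov_topfit.png

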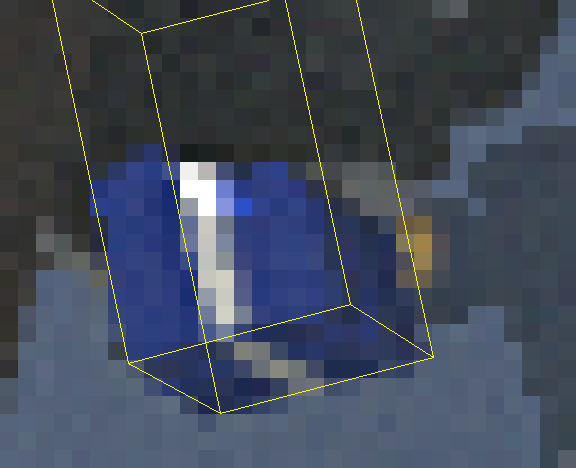

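View pics/m_scene2.png

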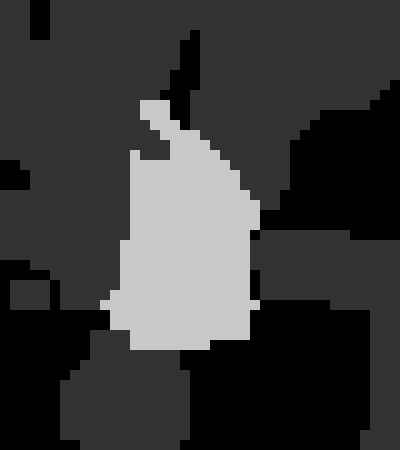

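View pics/ov_scenefit.png

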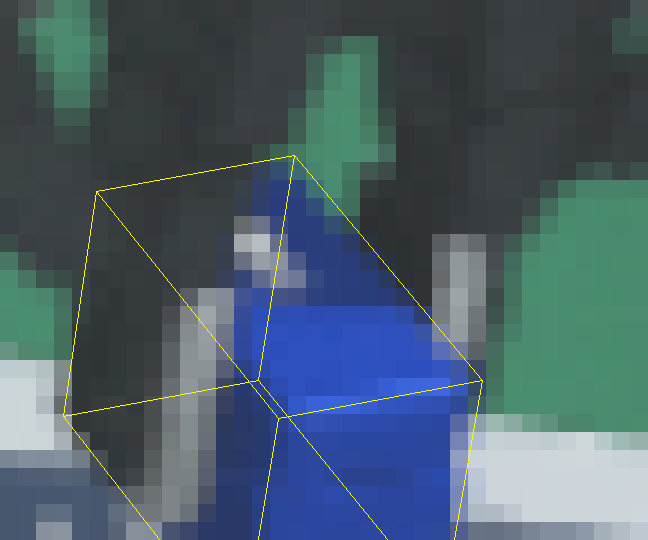

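```bash
sed -i 's/(395,165,36,30)/(395,168,34,36)/; s/F=18/F=16/' ov.py; python3 ov.py 2 .5796 .2084 .1105 3.5254 b
```

```text
(no output)
```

View pics/ov_topb.png

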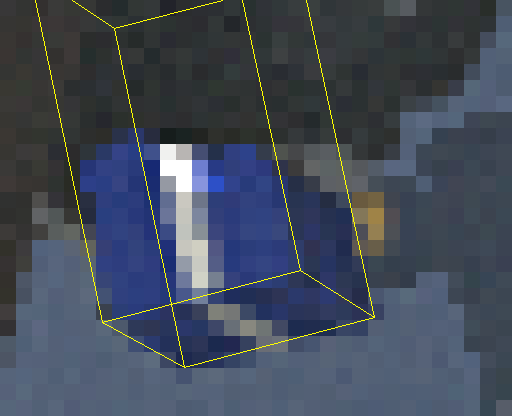

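View pics/ov_sceneb.png

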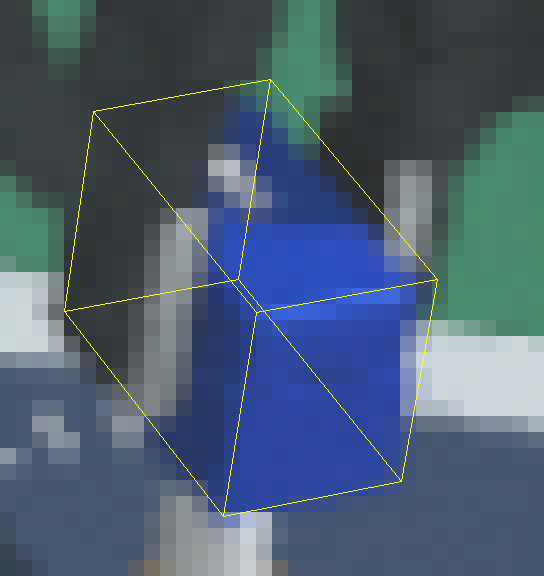

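```bash
python3 - <<'E'
from h import *
from ov import OFF,corners
import cv2
out=[]
for n,(x0,y0,w,h) in(("top0",(293,200,30,36)),("scene0",(254,205,30,36))):
    c=load(n);F=12
    im=cv2.resize(c["pixels"][y0:y0+h,x0:x0+w],None,fx=F,fy=F,interpolation=0)
    q=[((proj(c,p)+OFF[n[:-1]]-[x0,y0]+.5)*F).round().astype(int).tolist() for p in corners(.6208,-.1229,.0015,-2.86)]
    for i in range(4):
        for a,b in((i,(i+1)%4),(i+4,(i+1)%4+4),(i,i+4)): cv2.line(im,q[a],q[b],(0,255,255),1)
    out.append(im)
cv2.imwrite("pics/ov0.png",np.hstack(out))
E
```

```text
(no output)
```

View pics/ov0.png

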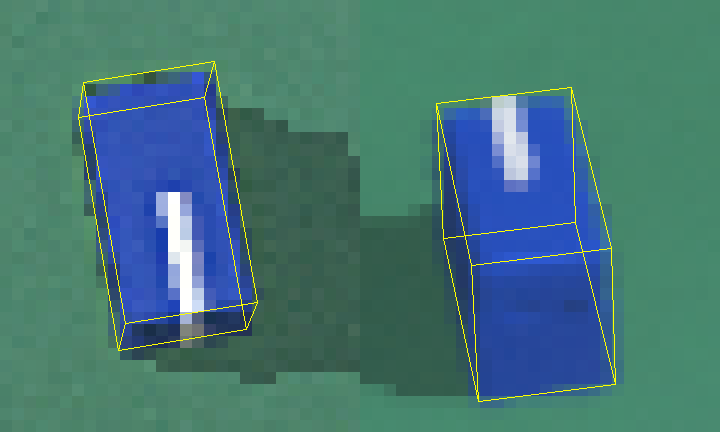

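Call:
servo_tool:
  steps:
    - [2,0.05,-0.12,0.4,0]
    - [2,0,0,0.4,0]
    - [2,0,0,0.3,0]
    - [2,0,0,0.1,0]
    - [2,0,0,0.1,0]
    - [2,0,0,0,0]
    - [2,0,0,0,0]

```text
time: 8.9
eef_pos: [0.5808, 0.2108, 0.1225]
tool_rot: [[0.926, 0.376, 0.0], [0.376, -0.926, 0.0], [0.0, 0.0, -1.0]]
contact_force: [-0.2, 0.2, -0.3]
width: 0.0275
```

Call:
servo_tool:
  steps:
    - [2,0,0,0.1,0]
    - [2,0,0,0.05,0]
    - [2,0,0,0,0]

```text
time: 9.2
eef_pos: [0.5807, 0.2108, 0.1207]
tool_rot: [[0.926, 0.376, -0.0], [0.376, -0.926, -0.0], [-0.0, -0.0, -1.0]]
contact_force: [0.2, 0.1, 0.8]
width: 0.0273
```

Call:
servo_tool:
  steps:
    - [2,-0.07,0.06,0.1,0]
    - [2,0,0,0.1,0]
    - [2,0,0,0,0]

```text
time: 9.5
eef_pos: [0.5801, 0.2099, 0.1186]
tool_rot: [[0.927, 0.376, -0.0], [0.376, -0.927, -0.0], [-0.0, -0.0, -1.0]]
contact_force: [0.6, 0.7, -1.2]
width: 0.0272
```

Call:
servo_tool:
  steps:
    - [2,0,0,0.1,0]
    - [2,0,0,0,0]
    - [2,0,0,0,0]

```text
time: 9.8
eef_pos: [0.5803, 0.21, 0.1178]
tool_rot: [[0.927, 0.376, -0.0], [0.376, -0.927, -0.0], [-0.0, 0.0, -1.0]]
contact_force: [0.3, -0.3, -0.4]
width: 0.0272
```

Call:
servo_tool:
  steps:
    - [2,0,0,0.1,0]
    - [2,0,0,0,0]
    - [2,0,0,0,0]

```text
time: 10.1
eef_pos: [0.5803, 0.21, 0.1168]
tool_rot: [[0.926, 0.376, -0.0], [0.376, -0.926, -0.0], [-0.0, -0.0, -1.0]]
contact_force: [-0.6, -0.2, -1.6]
width: 0.0273
```

Call:
servo_tool:
  steps:
    - [2,0,0,0.1,0]
    - [2,0,0,0,0]

```text
time: 10.3
eef_pos: [0.5802, 0.21, 0.1157]
tool_rot: [[0.926, 0.376, -0.0], [0.376, -0.926, -0.0], [-0.0, -0.0, -1.0]]
contact_force: [0.3, 0.2, -0.2]
width: 0.0271
```

Call:
servo_tool:
  steps:
    - [2,0,0,0.05,0]
    - [2,0,0,0,0]

```text
time: 10.5
eef_pos: [0.5803, 0.21, 0.1152]
tool_rot: [[0.926, 0.376, -0.0], [0.376, -0.926, -0.0], [-0.0, 0.0, -1.0]]
contact_force: [0.2, 0.4, -0.6]
width: 0.0274
```

Call:
servo_tool:
  steps:
    - [2,0,0,0.05,0]
    - [2,0,0,0.05,0]
    - [2,0,0,0,0]

```text
time: 10.8
eef_pos: [0.5802, 0.21, 0.1142]
tool_rot: [[0.927, 0.376, -0.0], [0.376, -0.927, -0.0], [-0.0, -0.0, -1.0]]
contact_force: [0.9, -0.1, -1.1]
width: 0.0276
```

Call:
servo_tool:
  steps:
    - [2,0,0,0.05,0]
    - [2,0,0,0,0]

```text
time: 11.0
eef_pos: [0.5803, 0.21, 0.1138]
tool_rot: [[0.926, 0.376, -0.0], [0.376, -0.926, -0.0], [-0.0, -0.0, -1.0]]
contact_force: [0.3, 1.1, 0.4]
width: 0.0271
```

Call:
servo_tool:
  steps:
    - [2,0,0,0.05,0]
    - [2,0,0,0,0]

```text
time: 11.2
eef_pos: [0.5803, 0.21, 0.1133]
tool_rot: [[0.927, 0.376, -0.0], [0.376, -0.927, -0.0], [-0.0, -0.0, -1.0]]
contact_force: [-0.2, 0.1, -1.1]
width: 0.0273
```

```bash
python3 snap.py 3
```

```text
11.2 [0.58027289 0.20995318 0.11326904] [ 9.26504041e-01  3.76284807e-01 -7.26082811e-05] [-0.22933876  0.10763328 -1.06245437] [-0.04804886 -0.00037434  0.05695913] 1.3679289299537034 0.02727141057160185
```

View pics/scene3.png

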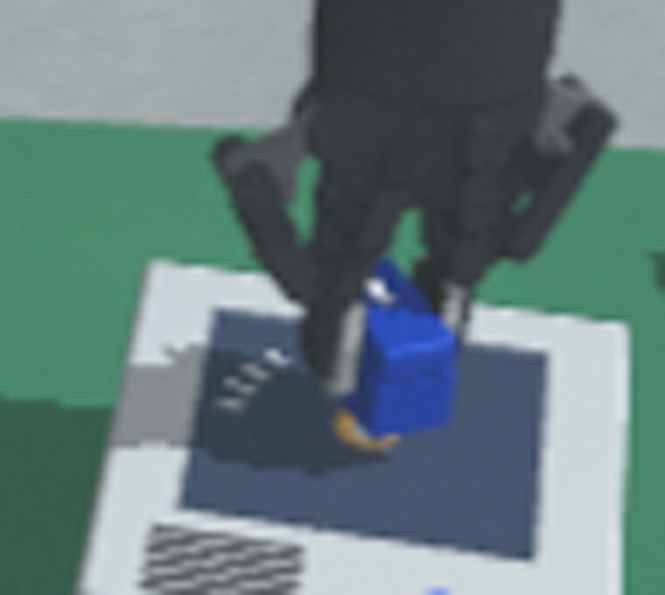

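View pics/top3.png

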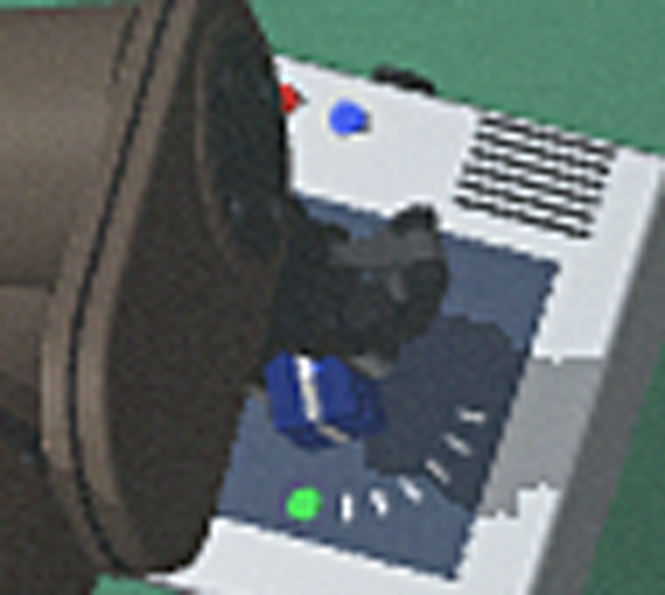

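Call:
servo_tool:
  steps:
    - [2,0,0,0.05,0]
    - [2,0,0,0,0]

```text
time: 11.5
eef_pos: [0.5803, 0.21, 0.1128]
tool_rot: [[0.926, 0.376, -0.0], [0.376, -0.926, -0.0], [-0.0, -0.0, -1.0]]
contact_force: [-0.0, 1.1, -0.1]
width: 0.027
```

Call:
servo_tool:
  steps:
    - [2,0,0,0.05,0]
    - [2,0,0,0,0]

```text
time: 11.7
eef_pos: [0.5802, 0.2099, 0.1122]
tool_rot: [[0.926, 0.376, -0.0], [0.376, -0.926, -0.0], [-0.0, 0.0, -1.0]]
contact_force: [0.1, -0.5, -0.3]
width: 0.0276
```

Call:
servo_tool:
  steps:
    - [2,0,0,0.05,0]
    - [2,0,0,0,0]

```text
time: 11.9
eef_pos: [0.5803, 0.21, 0.1118]
tool_rot: [[0.927, 0.376, -0.0], [0.376, -0.927, -0.0], [-0.0, -0.0, -1.0]]
contact_force: [0.8, 0.6, -0.8]
width: 0.0271
```

Call:
servo_tool:
  steps:
    - [2,0,0,0.05,0]
    - [2,0,0,0,0]

```text
time: 12.1
eef_pos: [0.5803, 0.2099, 0.1112]
tool_rot: [[0.927, 0.376, -0.0], [0.376, -0.927, -0.0], [-0.0, -0.0, -1.0]]
contact_force: [-0.2, -1.2, -1.2]
width: 0.0273
```

Call:
servo_tool:
  steps:
    - [2,0,0,0.05,0]
    - [2,0,0,0.05,0]
    - [2,0,0,0,0]

```text
time: 12.4
eef_pos: [0.5802, 0.2099, 0.1102]
tool_rot: [[0.926, 0.376, -0.0], [0.376, -0.926, -0.0], [-0.0, -0.0, -1.0]]
contact_force: [-0.7, -0.5, -0.2]
width: 0.0275
```

Call:
servo_tool:
  steps:
    - [2,0,0,0.05,0]
    - [2,0,0,0.05,0]
    - [2,0,0,0,0]

```text
time: 12.7
eef_pos: [0.5802, 0.21, 0.1092]
tool_rot: [[0.926, 0.376, -0.0], [0.376, -0.926, -0.0], [-0.0, -0.0, -1.0]]
contact_force: [0.2, 0.3, -0.8]
width: 0.0271
```

Call:
servo_tool:
  steps:
    - [2,0,0,0.05,0]
    - [2,0,0,0.05,0]
    - [2,0,0,0,0]

```text
time: 13.0
eef_pos: [0.5802, 0.21, 0.1082]
tool_rot: [[0.927, 0.376, -0.0], [0.376, -0.927, -0.0], [-0.0, -0.0, -1.0]]
contact_force: [-0.1, 0.0, -0.4]
width: 0.0273
```

Call:
servo_tool:
  steps:
    - [2,0,0,0.05,0]
    - [2,0,0,0.05,0]
    - [2,0,0,0,0]

```text
time: 13.3
eef_pos: [0.5802, 0.2099, 0.1072]
tool_rot: [[0.927, 0.376, -0.0], [0.376, -0.927, -0.0], [-0.0, -0.0, -1.0]]
contact_force: [0.9, -0.2, -0.5]
width: 0.027
```

Call:
servo_tool:
  steps:
    - [2,0,0,0.05,0]
    - [2,0,0,0.05,0]
    - [2,0,0,0,0]

```text
time: 13.6
eef_pos: [0.5802, 0.2099, 0.1062]
tool_rot: [[0.927, 0.376, -0.0], [0.376, -0.927, -0.0], [-0.0, -0.0, -1.0]]
contact_force: [-0.1, -0.1, -0.8]
width: 0.0278
```

Call:
servo_tool:
  steps:
    - [2,0,0,0.05,0]
    - [2,0,0,0.05,0]
    - [2,0,0,0,0]

```text
time: 13.9
eef_pos: [0.5803, 0.2099, 0.1053]
tool_rot: [[0.926, 0.376, 0.0], [0.376, -0.926, -0.0], [-0.0, 0.0, -1.0]]
contact_force: [-0.4, -0.6, -0.1]
width: 0.0273
```

Call:
servo_tool:
  steps:
    - [2,0,0,0.05,0]
    - [2,0,0,0.05,0]
    - [2,0,0,0,0]

```text
time: 14.2
eef_pos: [0.5805, 0.21, 0.1046]
tool_rot: [[0.926, 0.376, 0.0], [0.376, -0.926, 0.0], [0.0, 0.0, -1.0]]
contact_force: [0.3, -0.8, 0.7]
width: 0.0272
```

Call:
servo_tool:
  steps:
    - [2,0,0,0.05,0]
    - [2,0,0,0,0]

```text
time: 14.4
eef_pos: [0.5806, 0.21, 0.1044]
tool_rot: [[0.926, 0.376, 0.001], [0.376, -0.926, 0.0], [0.001, 0.0, -1.0]]
contact_force: [0.1, -0.6, 2.8]
width: 0.0271
```

Call:
servo_tool:
  steps:
    - [2,0,0,0.05,0]
    - [2,0,0,0,0]

```text
time: 14.6
eef_pos: [0.5808, 0.2101, 0.104]
tool_rot: [[0.927, 0.376, 0.001], [0.376, -0.927, 0.0], [0.001, 0.0, -1.0]]
contact_force: [-1.2, -0.1, 4.3]
width: 0.0272
```

Call:
servo_tool:
  steps:
    - [2,0,0,0.05,0]
    - [2,0,0,0.05,0]
    - [2,0,0,0,0]

```text
time: 14.9
eef_pos: [0.581, 0.2101, 0.1031]
tool_rot: [[0.927, 0.376, 0.002], [0.376, -0.927, 0.0], [0.002, 0.0, -1.0]]
contact_force: [-0.7, 0.1, 4.5]
width: 0.0273
```

Call:
servo_tool:
  steps:
    - [2,0,0,0.05,0]
    - [2,0,0,0.05,0]
    - [2,0,0,0,0]

```text
time: 15.2
eef_pos: [0.5805, 0.2101, 0.1011]
tool_rot: [[0.927, 0.376, 0.001], [0.376, -0.927, 0.0], [0.001, -0.0, -1.0]]
contact_force: [1.1, -0.2, 0.6]
width: 0.0273
```

Call:
servo_tool:
  steps:
    - [2,0,0,0.05,0]
    - [2,0,0,0.05,0]
    - [2,0,0,0,0]

```text
time: 15.5
eef_pos: [0.58, 0.2099, 0.0998]
tool_rot: [[0.926, 0.376, -0.001], [0.376, -0.926, -0.0], [-0.001, -0.0, -1.0]]
contact_force: [0.6, -0.1, 0.1]
width: 0.0273
```

Call:
servo_tool:
  steps:
    - [2,0,0,0.05,0]
    - [2,0,0,0.05,0]
    - [2,0,0,0.05,0]
    - [2,0,0,0,0]

```text
time: 15.9
eef_pos: [0.5801, 0.2098, 0.0983]
tool_rot: [[0.927, 0.376, -0.001], [0.376, -0.927, -0.0], [-0.001, -0.0, -1.0]]
contact_force: [1.5, -0.1, -3.5]
width: 0.0272
```

Call:
servo_tool:
  steps:
    - [2,0,0,0.05,0]
    - [2,0,0,0.05,0]
    - [2,0,0,0,0]

```text
time: 16.2
eef_pos: [0.5801, 0.2099, 0.0979]
tool_rot: [[0.926, 0.376, -0.001], [0.376, -0.926, -0.0], [-0.001, -0.0, -1.0]]
contact_force: [0.2, -0.2, -0.9]
width: 0.0275
```

Call:
servo_tool:
  steps:
    - [2,0,0,0.05,0]
    - [2,0,0,0,0]

```text
time: 16.4
eef_pos: [0.5802, 0.21, 0.0978]
tool_rot: [[0.926, 0.376, -0.0], [0.376, -0.926, -0.0], [-0.0, -0.0, -1.0]]
contact_force: [-0.5, -0.3, 1.7]
width: 0.0274
```

Call:
servo_tool:
  steps:
    - [2,0,0,0.05,0]
    - [2,0,0,0.03,0]
    - [2,0,0,0,0]

```text
time: 16.7
eef_pos: [0.5806, 0.2101, 0.0978]
tool_rot: [[0.926, 0.376, 0.0], [0.376, -0.926, 0.0], [0.0, 0.0, -1.0]]
contact_force: [-2.8, -0.3, 5.1]
width: 0.0273
```

```bash
python3 snap.py 4
```

```text
16.7 [0.58062838 0.21007959 0.097751  ] [9.26458072e-01 3.76397670e-01 4.85596380e-04] [-2.75278332 -0.27746532  5.08865992] [-0.14764135  0.38807015 -0.01332247] 1.3679240918311808 0.02727801735183138
```

View pics/scene4.png

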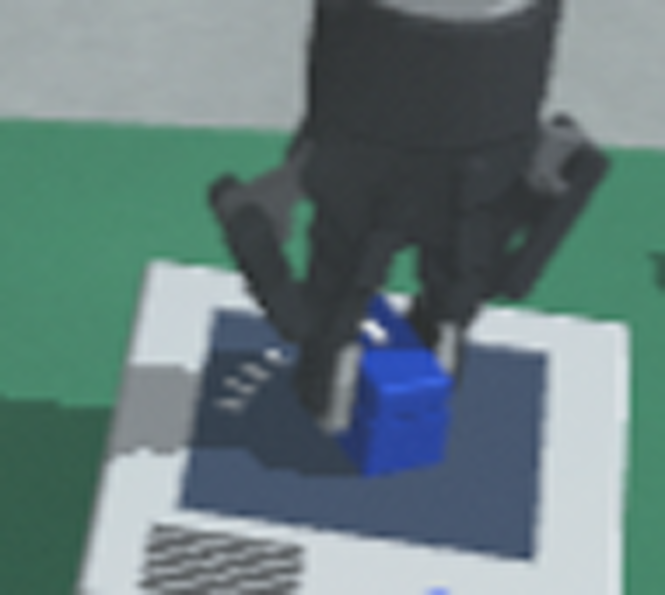

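Call:
servo_tool:
  steps:
    - [2,0,0,-0.07,0]
    - [2,0,0,0,0.05]
    - [2,0,0,0,0.05]
    - [2,0,0,0,0.05]
    - [2,0,0,0,0]

```text
time: 17.3
eef_pos: [0.5805, 0.2099, 0.0978]
tool_rot: [[0.972, 0.234, 0.0], [0.234, -0.972, -0.0], [0.0, 0.0, -1.0]]
contact_force: [-2.1, -1.8, 4.8]
width: 0.0271
```

Call:
servo_tool:
  steps:
    - [2,0,0,0,0.05]
    - [2,0,0,0,0.05]
    - [2,0,0,0,0.05]
    - [2,0,0,0,0.05]
    - [2,0,0,0,0]

```text
time: 17.8
eef_pos: [0.5804, 0.2098, 0.0978]
tool_rot: [[0.999, 0.037, -0.0], [0.037, -0.999, -0.0], [-0.0, 0.0, -1.0]]
contact_force: [-2.2, -1.7, 4.9]
width: 0.0271
```

Call:
servo_tool:
  steps:
    - [2,0,0,0,0.05]
    - [2,0,0,0,0.05]
    - [2,0,0,0,0.05]
    - [2,0,0,0,0.03]
    - [2,0,0,0,0]
    - [2,0,0,0,0]
    - [2,0,0,0,0]

```text
time: 18.5
eef_pos: [0.5804, 0.2098, 0.0977]
tool_rot: [[0.99, -0.142, -0.0], [-0.142, -0.99, -0.0], [-0.0, 0.0, -1.0]]
contact_force: [-1.8, -1.7, 5.3]
width: 0.0276
```

```bash
python3 snap.py 5
```

```text
18.5 [0.58036075 0.20981004 0.09774235] [ 9.89890595e-01 -1.41833036e-01 -1.56557847e-05] [-1.824912   -1.66642798  5.34320023] [-0.24210583  0.40933908  0.01952647] 1.896235784764731 0.02757559926484707
```

View pics/top5.png

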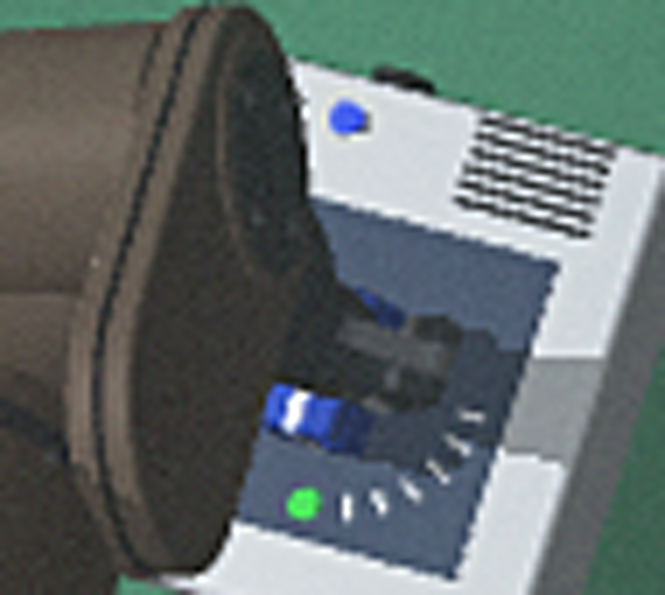

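Call:
servo_tool:
  steps:
    - [2,0,0,-0.06,0]
    - [2.5,0,0,0,0]
    - [3.2,0,0,0,0]
    - [4,0,0,0,0]
    - [5,0,0,0,0]
    - [5,0,0,0,0]
    - [5,0,0,0,0]
    - [5,0,0,-1,0]
    - [5,0,0,-2,0]
    - [5,0,0,-3,0]
    - [5,0,0,-4,0]

```text
time: 19.7
eef_pos: [0.5791, 0.2097, 0.1975]
tool_rot: [[0.99, -0.144, -0.004], [-0.144, -0.99, -0.001], [-0.004, 0.001, -1.0]]
contact_force: [0.4, 0.7, -0.1]
width: 0.0498
```

Call:
servo_tool:
  steps:
    - [5,-3,-2,-3,0]
    - [5,-3,-4,-3,0]
    - [5,0,-5,0,0]
    - [5,0,-5,0,0]
    - [5,0,-5,0,0]
    - [5,0,-5,0,0]
    - [5,0,0,0,0]
    - [5,0,0,0,0]

```text
time: 20.5
eef_pos: [0.5613, 0.4706, 0.2532]
tool_rot: [[0.99, -0.142, -0.0], [-0.142, -0.99, -0.001], [-0.0, 0.001, -1.0]]
contact_force: [-1.0, -0.6, -0.2]
width: 0.0498
```

```bash
python3 snap.py 6
```

```text
20.5 [0.56127746 0.47062071 0.253213  ] [ 9.89898018e-01 -1.41780759e-01 -3.59885472e-04] [-0.96571896 -0.62089343 -0.15623417] [-0.0351173   0.00976418 -0.00174973] 2.2728573920209985 0.049805070200658635
```

View pics/top6.png

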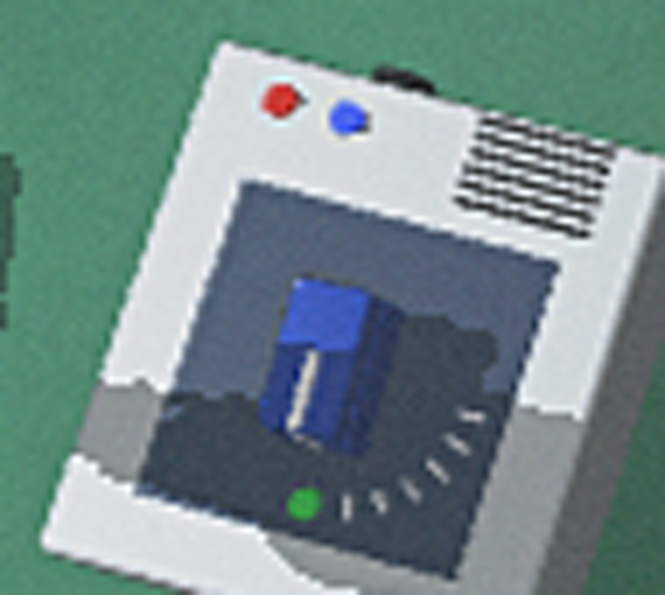

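View pics/scene6.png

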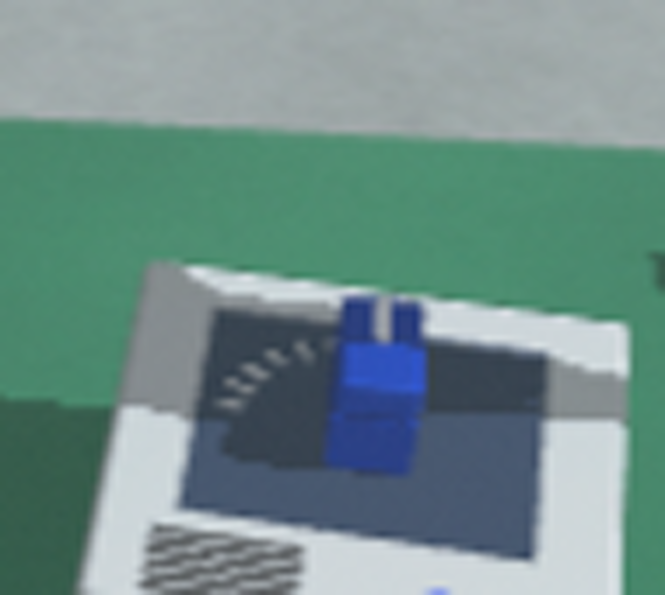

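```bash
python3 - <<'E'
from h import *
from ov import OFF,corners
import cv2
t=load("top6");s=load("scene6")
o=lambda p,f,org:np.array([(p[0]+.5)/f-.5+org[0],(p[1]+.5)/f-.5+org[1]])
A=lambda c,n,p,org,z:atz(c,o(p,7,org)-OFF[n],z)[:2]
T=(120,160);S=(355,145)
yaw=lambda a,b:np.arctan2(*(b-a)[::-1])%(2*np.pi)
print("top line",yaw(A(t,"top",(313,352),T,.108),A(t,"top",(293,434),T,.108)),"left edge",yaw(A(t,"top",(296,280),T,.108),A(t,"top",(261,420),T,.108)))
print("scene edges",yaw(A(s,"scene",(340,368),S,.108),A(s,"scene",(345,298),S,.108)),yaw(A(s,"scene",(428,368),S,.108),A(s,"scene",(422,300),S,.108)))
D=[A(t,"top",p,T,.07) for p in((243,183),(558,265),(457,577),(137,492))]
print("dial",[yaw(D[0],D[3]),yaw(D[1],D[2])],"c",np.mean(D,0))
for p in(A(t,"top",(303,504),T,.07),): print("dot",p,yaw(np.mean(D,0),p))
for y in(3.0,):
  out=[]
  for n,c,(x0,y0,w,h) in(("top",t,(148,192,36,40)),("scene",s,(395,180,32,40))):
    F=14;im=cv2.resize(c["pixels"][y0:y0+h,x0:x0+w],None,fx=F,fy=F,interpolation=0)
    q=[((proj(c,p)+OFF[n]-[x0,y0]+.5)*F).round().astype(int).tolist() for p in corners(.5797,.2098,.072,y)]
    for i in range(4):
        for a,b in((i,(i+1)%4),(i+4,(i+1)%4+4),(i,i+4)): cv2.line(im,q[a],q[b],(0,255,255),1)
    out.append(im[:560])
  cv2.imwrite("pics/ov6.png",np.hstack(out)[:,:790])
E
```

```text
top line 3.0875255102910217 left edge 3.084272396940277
scene edges 3.0344215996128523 3.109776258663448
dial [np.float64(3.004057160205974), np.float64(2.9976571753963173)] c [0.57977651 0.20956176]
dot [0.53415314 0.21723811] 2.9748990621684492
```

View pics/ov6.png

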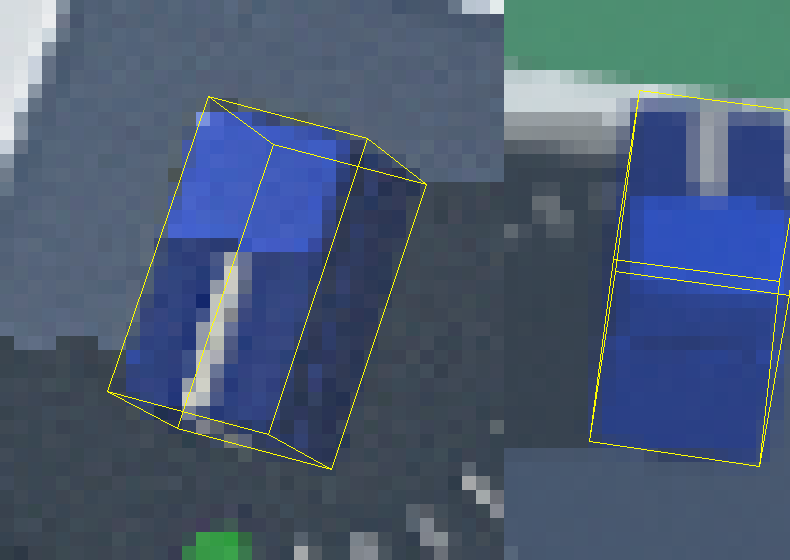

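Both views suggest the knob sits 0.04–0.08 rad short of the dot. That is within tolerance, but I want a better look without the arm's shadow.

Call:
servo_tool:
  steps:
    - [5,0,5,0,0]
    - [5,0,5,0,0]
    - [5,0,5,0,0]
    - [5,0,5,0,0]
    - [5,0,5,0,0]
    - [5,0,5,0,0]
    - [5,0,5,0,0]
    - [5,0,5,0,0]
    - [5,0,5,0,0]
    - [5,0,5,0,0]
    - [5,0,5,0,0]
    - [5,0,0,0,0]

```text
time: 21.8
eef_pos: [0.481, -0.0806, 0.2546]
tool_rot: [[0.988, -0.153, 0.002], [-0.153, -0.988, -0.003], [0.002, 0.002, -1.0]]
contact_force: [0.2, 0.3, 0.5]
width: 0.05
```

```bash
python3 snap.py 7; python3 - <<'E'
from h import *
import cv2
t=load("top7");s=load("scene7")
cv2.imwrite("pics/t7.png",cv2.resize(t["pixels"][190:235,145:190],None,fx=13,fy=13,interpolation=cv2.INTER_CUBIC))
cv2.imwrite("pics/s7.png",cv2.resize(s["pixels"][170:220,385:435],None,fx=12,fy=12,interpolation=cv2.INTER_CUBIC))
E
```

```text
21.8 [ 0.48101862 -0.08059374  0.25457141] [ 0.988153   -0.15345767  0.00209446] [0.17437645 0.28313494 0.46689167] [-0.02916664  0.01591074 -0.00475945] 1.3520372562686696 0.05000976388194625
```

View pics/t7.png

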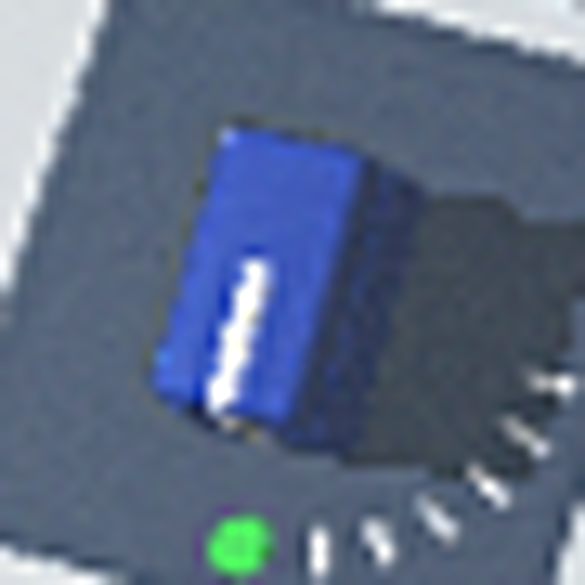

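View pics/s7.png

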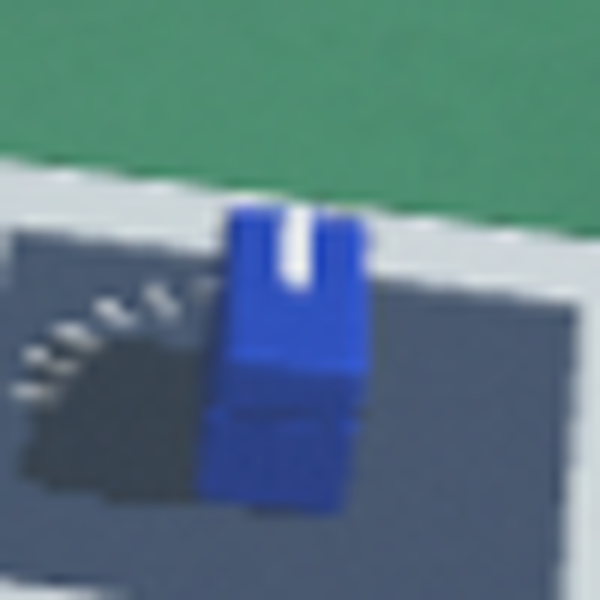

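```bash
python3 - <<'E'
from h import *
from ov import OFF,corners
import cv2
from scipy.optimize import minimize
o=lambda p,f,org:np.array([(p[0]+.5)/f-.5+org[0],(p[1]+.5)/f-.5+org[1]])
t=load("top7");s=load("scene7")
yaw=lambda a,b:round(np.arctan2(*(b-a)[::-1])%(2*np.pi),3)
C=[atz(t,o(p,13,(145,190))-OFF["top"],.108)[:2] for p in((222,128),(362,158),(292,420),(155,388))]
print("top corners",yaw(C[0],C[3]),yaw(C[1],C[2]),yaw(C[0],C[1])+np.pi/2,yaw(C[3],C[2])+np.pi/2,np.mean(C,0))
SS=8
for use in(("top",),("scene",),("top","scene")):
  D=[]
  for n,c,(x0,y0,w,h) in(("top",t,(148,192,36,40)),("scene",s,(395,180,32,40))):
    if n not in use: continue
    I=c["pixels"][y0:y0+h,x0:x0+w].astype(float);B,G,R=I[...,0],I[...,1],I[...,2]
    m=((B-R)/(B+1)>.5).astype(np.uint8)
    k=cv2.morphologyEx(cv2.copyMakeBorder(m,6,6,6,6,0),cv2.MORPH_CLOSE,np.ones((5,5)))[6:-6,6:-6]
    D.append((n,c,x0,y0,w,h,k.astype(float)))
  def cost(p):
    r=0
    for n,c,x0,y0,w,h,k in D:
        q=np.array([proj(c,P) for P in corners(p[0],p[1],.072,p[2])])+OFF[n]
        q=((q-[x0,y0]+.5)*SS-.5).astype(np.float32)
        m=np.zeros((h*SS,w*SS),np.uint8);cv2.fillConvexPoly(m,np.round(cv2.convexHull(q)[:,0]*16).astype(np.int32),1,shift=4)
        r+=((m.reshape(h,SS,w,SS).mean((1,3))-k)**2).sum()
    return r
  for y0_ in(2.95,3.05,3.12):
    S0=np.array([.5797,.2098,y0_]);r=minimize(cost,S0,method="Nelder-Mead",options=dict(initial_simplex=[S0,S0+[.002,0,0],S0+[0,.002,0],S0+[0,0,.08]],xatol=1e-5,fatol=.01))
    print(use,r.x.round(4),round(r.fun,2))
E
```

```text
top corners 3.077 3.063 6.188796326794897 6.172796326794897 [0.57921948 0.20991767]
('top',) [0.5799 0.2125 2.9527] 84.37
('top',) [0.5803 0.2122 2.9515] 84.31
('top',) [0.5802 0.2133 2.9768] 84.81
('scene',) [0.5808 0.2096 3.0216] 18.31
('scene',) [0.5807 0.2097 3.0205] 18.38
('scene',) [0.5809 0.2096 3.0219] 18.35
('top', 'scene') [0.5799 0.2099 3.0268] 106.17
('top', 'scene') [0.5799 0.21   3.0237] 106.03
('top', 'scene') [0.5796 0.21   3.0255] 106.2
```

```bash
python3 -c "
from workcell import *
o=get_obs();print(o['time'],o['contact_force'],abs(o['joint_velocities']).max())
print(hand_in())"
```

```text
21.9 [-0.6999473   0.97991092  0.90355396] 0.058332564951151536
the job is handed in; nothing more can be done
None
```

The blue knob is back on the spindle, snapped fully home, and turned clockwise so its pointer is at the green dot. I let go and handed the job in at 21.9 s, with the arm clear of everything. `hand_in()` gave no verdict.

- **Pick-up:** I took the blue knob nearest the base, about 0.63 m away, gripping it across its 28 mm width.
- **Finding the flats:** I judged the flat's direction from the camera images, about 0.53 rad counterclockwise of the dot. The knob dropped on at that angle on the first slow descent. I felt no contact with the spindle's end above the force noise of about 1 N, so no search by feel was needed.
- **Pushing home:** The catches resisted with about 4.5 N, then the knob snapped through. It seated firmly at tool height 0.0978 m; 0.0979 m was expected. Readings at the end of each move never passed about 5.5 N.
- **Turning:** I turned the tool 0.53 rad clockwise, to the dot's measured direction of 3.00 rad.

**Last checks:**
- **Position and things nearby:** Both cameras show the knob upright and centred. I saw no sign of contact with the other things on the bench, but I did not re-measure their positions.
- **Pointer angle, where the views disagreed:** The final angle read about 3.02 rad in the scene view. The top view gave 3.03 to 3.08 rad from the corners. A top-view outline fit gave 2.95 to 2.98 rad, which I discounted because the dark side and shadow spoiled it. My best estimate is that the pointer tip is 1 to 2 mm short of the dot line, inside the 4 mm limit. I left it there.

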